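Bolt the sprung guard open and set the selector of a test box

TASK

The selector knob of the sloping test box sits under a clear guard that a spring pulls shut. Lift the guard by the T-handle at its front edge until it stands fully open, slide the handle to the left, as you face the box, so that its bolt goes fully into the keeper window and holds the guard up, then turn the knob clockwise until its pointer is at the triangular mark. Leave the guard bolted open, the knob at the mark, and the multimeter, cutters and screw tray round the box where they are.

Things in the scene. Friction and masses are not known exactly. Their poses are not given: they have to be found in the camera images.
- console: Grey sheet-steel test box, 190 mm wide, 180 mm deep, 123 mm high at the back, fixed. Origin: on the bench under the selector's axis; x to its back, y to its left seen from its front, z up. Its panel slopes up to the back at 30 degrees. In its frame u = (0.866, 0, 0.5) is up the slope, w = (-0.5, 0, 0.866) out of the panel. The selector's axis meets the panel at (0, 0, 75) mm and runs along w.
- handle (a point): Centre of the black T-handle: a cross grip 48 mm long (along the box's y) and 21 mm thick with flat ends, on an arm standing out from the middle of the bolt at the guard's front edge, 157 mm from the hinge axis. Guard shut: 82 mm down the slope from the selector's axis, 46 mm above the panel, free all round. The grip revolves freely on its arm; the arm lifts the guard and slides the bolt.
- guard_hinge (a point): Middle of the guard's hinge axis, which runs along the box's y; 75 mm up the slope from the selector's axis, 46 mm above the panel. Fixed to the box. At guard angle q the handle lies at hinge + 157 mm x (-cos q u + sin q w), plus the bolt's slide along the box's y.
- guard (a joint): Angle of the guard, rad: 0 shut (parallel to the panel), growing as its front edge rises; end stop at 2.12. At 2.09 it stands vertical and the bolt faces the middle of the keeper window (2.06 to 2.12 will enter). A torsion spring pulls it shut: 0.3 N m at 0, 0.9 N m open (with its weight 3 to 6 N at the handle). It is a clear plate 150 mm wide, 110 mm long, in an aluminium frame.
- bolt (a joint): Slide of the bolt (steel rod 10 mm in diameter, parallel to the hinge, 120 mm from it, carried by the guard), m: 0 drawn back, 0.024 fully shot towards the box's +y (left). Friction about 1.2 N. Shot too early, it meets the keeper's front edge, which then stops the guard.
- keeper_window (a point): Middle of the 20 x 20 mm window in the keeper, an upright steel plate 46 mm deep and 6 mm thick at the box's left side; fixed. The drawn-back bolt's tip ends 6 mm short of the plate. The plate's top edge is 22 mm above this point; the handle of the open guard is 37 mm above it and 101 mm to the right (77 mm with the bolt shot).
- selector (a joint): Angle of the selector knob, rad, growing clockwise as seen looking onto the panel; 0 to 1.6 between its stops. Pointer angle from u (anticlockwise positive) is 0.7 - value. The pointer is at the triangular mark at 1.30. It stays where it is left; friction about 0.06 N m.
- selector_grip (a point): On the selector's axis, 31.5 mm above the panel. The black knob is a bar 58 mm long and 15 mm thick, its top 39.5 mm above the panel, on a round skirt 58 mm in diameter whose top is 7.5 mm above the panel. The bar lies along this point's x, with the white pointer line at +x; z is the knob's axis, out of the panel.
- mark (a point): Black triangular mark on the panel's scale, 12 mm long, 44 mm from the selector's axis. The scale's other marks are thin lines.
- multimeter_mid (a point): Hand multimeter, 132 x 68 x 40 mm, lying to the right of the box; its centre 14 mm above the bench. Leave it.
- side_cutters_mid (a point): Small side cutters, 134 mm long, 11 mm thick, lying in front of the box at its right; their middle. Leave them.
- screw_tray_mid (a point): Black tray of screws, 78 x 125 x 23 mm, at the left; its middle. Leave it.

How it is judged:
By the outcome, as a careful person would: the job done as asked, in the order asked, and still so for the second after the job is handed in, with the robot touching nothing.
It also fails if it takes over 51 s, if anything falls off the work surface, if the arm or the gripper's body presses on something with over 40 N, if the wrist force passes 120 N, or if a joint passes its speed limit or range.

ROBOT

A 6-joint arm with a two-finger parallel gripper is mounted at the origin on the work surface; the furniture and walls round the work are solid. World frame = base frame: x ahead of the robot, y to its left, z up, the work surface at z = 0. Lengths are in m, angles in rad, forces in N, time in s.
With the tool pointing down it reaches from about 0.325 to 0.775 m from the base axis. Payload 5.5 kg.
Tool frame: the origin (TCP) lies between the finger pads; the fingertips stand 8 mm ahead of it and the grasp point (between the pads) lies 11 mm behind it (tcp_to_tips is the distance from the TCP to the fingertips, in m); z points along the fingers, y is the direction in which the jaws open and shut (so a half turn about z gives the same grasp; the last joint's range is limited). The gripper opens to 88 mm and grips with 3 to 60 N. Pads are 20 mm wide; open, the fingers measure 115 mm over their backs; the gripper's body (75 mm by 178 mm) begins 61 mm behind the grasp point.
Start: joints at [-1.22, 0.091, 1.231, -0, 1.82, -0.057], TCP at [0.238, -0.551, 0.231] pointing down, gripper open.
Joint ranges: [-2.87, 2.87], [-0.86, 2.18], [0.17, 2.46], [-1.51, 4.65], [0.06, 2.69], [-2.65, 2.65]. Speed limits (rad/s): [2.57, 2.57, 3.01, 3.14, 3.14, 3.14].

INTERFACE

Orientations are given as a unit quaternion [w, x, y, z].
In Python, from bench import * gives the robot as it stands. Calls block until the motion is done:
- move_to(position, orientation): joint-space move of the TCP to a pose.
- move_l(position, speed=0.15, orientation=None): straight line of the TCP; orientation=None keeps the orientation; speed is the mean speed in m/s.
- movej(angles): joint-space move.
- gripper_open() and close(): open the fingers fully, or close them until they stop; the grip force is fixed at half the most.
- hold(seconds).
- inverse_kinematics(position, orientation): joint angles nearest the present ones, or None.
- state(): the state.
- get_image(name): name is "scene" or "top"; returns a dict with "frame" (480x640x3 uint8, blue, green, red), "depth" (480x640 float32, m along the optical axis (not along the pixel's ray), 0 where there is no reading), "camera_matrix" (3x3 intrinsics, pixels), "k1" (the pictures are not rectified: a ray, as slopes to the right and down, at radius r is drawn at 1 + k1 r^2 times it, then the intrinsics apply), "view" (4x4, takes a point from world to camera coordinates). Camera axes: x right, y up, looking along -z (the intrinsics and any distortion apply to the point x, -y, -z); pixel columns grow to the right and rows downward; lengths in m; the calibration is good to about 2 mm. A picture is of the moment at which its call begins.
A pose or a line that the arm cannot do raises IKError and nothing moves.
- job_done(): hands the job in, once; it reports no verdict.
The state is a dict: "time": time; "joint_pos": joint angles; "dq": joint speeds; "joint_torque": joint torques, N m; "ee_pos": TCP position; "ee_rot": TCP orientation; "ft_force": force on the tool from outside, world axes, zero at the start; "moment": the same for the moment, N m; "finger_gap": finger opening in m.
Only numpy, scipy, OpenCV 4.12 (cv2) and the standard library are available. Lean on these libraries where they do the work, as an engineer would, in place of code of your own. Each camera call takes 0.05 s, during which the arm holds its last target.

## Working session

There is one attempt and no reset: what is moved stays moved. The work goes in short steps, each a Python script; the robot and the scene stay as the last script left them, time stands still between calls to the robot, and variables do not carry over. Pictures are saved under pics/ and viewed, and the job is handed in when it is done.

```bash
ls; mkdir -p pics
python3 - <<'E'
from bench import *
import cv2,numpy as np
for n in("scene","top"):
    d=get_image(n); cv2.imwrite(f"pics/{n}0.png",d["frame"]); np.savez(f"{n}0.npz",**{k:np.array(v) for k,v in d.items()})
    print(n,np.round(d["camera_matrix"],1).tolist(),d["k1"],np.round(d["view"],3).tolist())
print(state())
E
```

```text
pics
scene [[482.5, 0.0, 316.2], [0.0, 482.5, 238.6], [0.0, 0.0, 1.0]] 0.014082417405454333 [[0.921, 0.39, -0.011, -0.494], [-0.332, 0.799, 0.501, -0.018], [0.204, -0.457, 0.866, -1.155], [0.0, 0.0, 0.0, 1.0]]
top [[488.2, 0.0, 322.5], [0.0, 488.2, 231.3], [0.0, 0.0, 1.0]] -0.0719500261150875 [[0.032, -0.999, 0.001, 0.105], [0.978, 0.032, 0.205, -0.551], [-0.205, -0.006, 0.979, -1.084], [0.0, 0.0, 0.0, 1.0]]
{'time': 0.1, 'joint_pos': array([-1.21966698e+00,  9.17868711e-02,  1.23179023e+00, -1.39124468e-05,
        1.81979824e+00, -5.66745036e-02]), 'dq': array([-0.00043075, -0.00150691, -0.00204009, -0.00091137,  0.00026103,
        0.00022514]), 'joint_torque': array([ 3.99170589e-03, -4.47854877e+01, -4.07571352e+01,  7.02112773e-02,
        2.84346112e-02, -1.23359678e-04]), 'ee_pos': array([ 0.23787499, -0.55054792,  0.22960398]), 'ee_rot': array([-8.80714574e-04,  9.79283883e-01,  2.02490202e-01, -1.37427362e-04]), 'ft_force': array([-0.42491372, -0.55450769,  0.24154718]), 'moment': array([ 0.01044188,  0.01112753, -0.02197115]), 'finger_gap': 0.08809323031799966}
```

View pics/scene0.png

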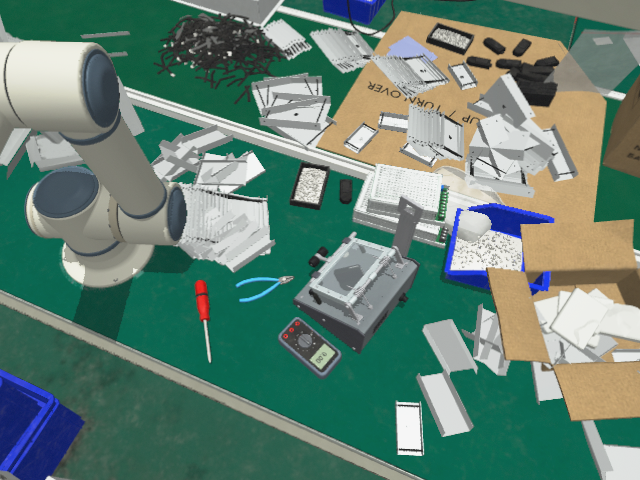

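View pics/top0.png

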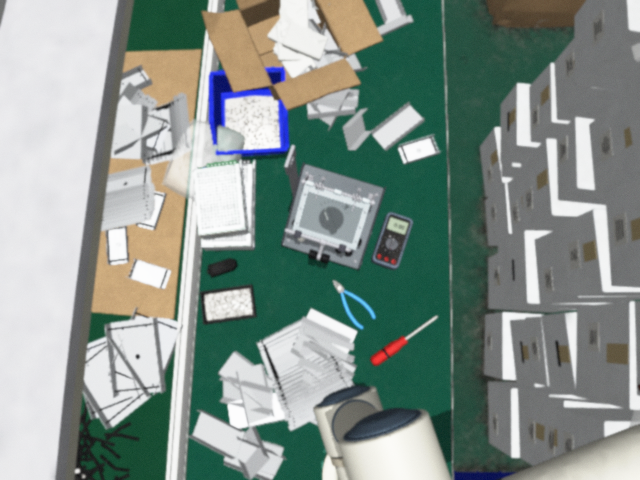

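The box shows at about (335,215) in the top view and (355,285) in the scene view, with its front and T-handle towards the robot (handle at top (318,258), scene (318,256)). I'll zoom in to measure it.

```bash
cat > h.py <<'E'
import numpy as np,cv2
def load(n): 
    d=np.load(n+".npz"); return {k:d[k] for k in d.files}
def dist(d): return np.array([float(d["k1"]),0,0,0,0])
def proj(d,P):
    P=np.atleast_2d(P); V=d["view"]; c=P@V[:3,:3].T+V[:3,3]; c=c*[1,-1,-1]
    return cv2.projectPoints(c,np.zeros(3),np.zeros(3),d["camera_matrix"],dist(d))[0][:,0]
def unproj(d,u,v,z=None,height=None):
    s=cv2.undistortPoints(np.array([[[u,v]]],float),d["camera_matrix"],dist(d))[0,0]
    r=np.array([s[0],-s[1],-1]); V=d["view"]; R=V[:3,:3]; o=-R.T@V[:3,3]; w=R.T@r
    if height is not None: t=(height-o[2])/w[2]
    else: t=z if z is not None else d["depth"][int(round(v)),int(round(u))]
    return o+t*w
E
python3 - <<'E'
from h import *
for n,(x,y,w,h),s in(("scene",(285,190,150,170),5),("top",(270,135,150,150),5)):
    d=load(n+"0"); c=d["frame"][y:y+h,x:x+w]; c=cv2.resize(c,None,fx=800/w if 600/h>800/w else 600/h,fy=600/h if 600/h<800/w else 800/w,interpolation=cv2.INTER_CUBIC)
    cv2.imwrite(f"pics/{n}0z.png",c); print(c.shape)
E
```

```text
(600, 529, 3)
(600, 600, 3)
```

View pics/scene0z.png

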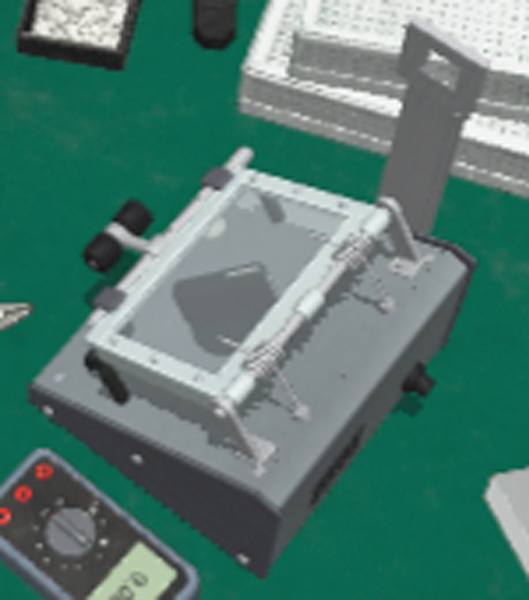

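View pics/top0z.png

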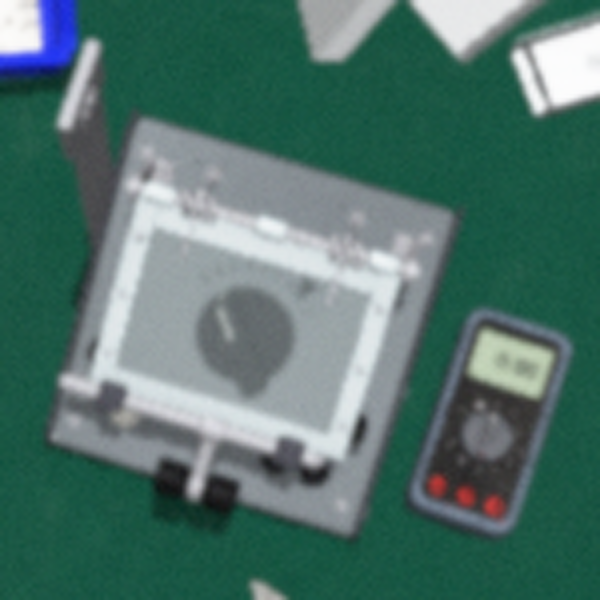

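```bash
cat >> h.py <<'E'
u=np.array([.8660254,0,.5]); w=np.array([-.5,0,.8660254]); yb=np.array([0,1.,0])
A=np.array([0,0,.075]); HG=A+.075*u+.046*w
def handle(q,s=0): return HG+.157*(-np.cos(q)*u+np.sin(q)*w)+s*yb
WIN=handle(2.0944)+np.array([0,.101,-.037])
def Rz(a): c,s=np.cos(a),np.sin(a); return np.array([[c,-s,0],[s,c,0],[0,0,1]])
E
cat > fit.py <<'E'
from h import *
from scipy.optimize import least_squares
T=load("top0");S=load("scene0")
tp=lambda X,Y:(270+(X+.5)/4-.5,135+(Y+.5)/4-.5)
k=600/170
sp=lambda X,Y:(285+(X+.5)/k-.5,190+(Y+.5)/k-.5)
BL=[.0831,.095,.123];BR=[.0831,-.095,.123];FL=[-.0969,.095,.019];FR=[-.0969,-.095,.019]
obs=[(T,BR,tp(460,212)),(T,BL,tp(138,118)),(T,FL,tp(50,438)),(T,FR,tp(355,537)),(T,handle(0),tp(197,484)),
(S,BR,sp(277,508)),(S,BL,sp(475,262)),(S,FR,sp(31,385)),(S,handle(0),sp(118,237)),(S,WIN,sp(437,68))]
def f(p,full=False):
    R=Rz(p[2]);t=np.array([p[0],p[1],0])
    r=[proj(d,R@np.array(m)+t)[0]-o for d,m,o in obs]
    return np.array(r) if full else np.ravel(r)
r=least_squares(f,[.55,-.1,-.3],loss="soft_l1")
print(r.x,np.round(f(r.x,1),1).tolist())
R=Rz(r.x[2]);t=np.array([r.x[0],r.x[1],0])
for n,P in(("handle",handle(0)),("open",handle(2.0944)),("win",WIN),("sel",A+.0315*w)): print(n,np.round(R@P+t,4))
for (X,Y) in((197,484),): print(unproj(T,*tp(X,Y)))
print(unproj(S,*sp(118,237)),unproj(S,*sp(135,217)),unproj(S,*sp(100,253)))
E
python3 fit.py
```

```text
[ 0.58392752  0.10157634 -0.27441074] [[-0.7, 0.1], [-0.7, -0.7], [-0.3, 1.8], [-0.8, 0.9], [0.9, -2.7], [-0.9, -0.4], [-2.3, -0.9], [-1.0, 1.0], [2.1, 2.0], [5.0, 1.4]]
handle [0.4934 0.1271 0.0738]
open [0.6243 0.0902 0.3093]
win [0.6517 0.1874 0.2723]
sel [0.5688 0.1058 0.1023]
[0.48608497 0.12883977 0.08095823]
[0.48862506 0.12673258 0.08020019] [0.4931685  0.14296907 0.08151698] [0.48344483 0.11089424 0.08327961]
```

```bash
cat > ov.py <<'E'
from h import *
import sys
def overlay(d,p,crop,out,q=0,s=0,sel=0.0,a=None):
    R=Rz(p[2]);t=np.array([p[0],p[1],p[3] if len(p)>3 else 0])
    x,y,W,H=crop;k=min(800/W,600/H)
    im=cv2.resize(d["frame"][y:y+H,x:x+W],None,fx=k,fy=k,interpolation=cv2.INTER_CUBIC)
    def L(pts,c):
        P=proj(d,(R@np.array(pts,float).T).T+t); P=((P-[x,y]+.5)*k-.5)
        for a,b in zip(P[:-1],P[1:]): cv2.line(im,tuple(int(v) for v in np.round(a)),tuple(int(v) for v in np.round(b)),c,1,cv2.LINE_AA)
    BL=[.0831,.095,.123];BR=[.0831,-.095,.123];FL=[-.0969,.095,.019];FR=[-.0969,-.095,.019]
    L([BL,BR,FR,FL,BL],(0,0,255))
    for c in(BR,FR,BL,FL): L([c,[c[0],c[1],0]],(0,0,200))
    L([HG-.075*yb,HG+.075*yb],(0,255,255))
    h=handle(q,s); L([h-.024*yb,h+.024*yb],(0,255,0))
    e=-np.cos(q)*u+np.sin(q)*w; b=HG+.12*e+s*yb
    L([b-.075*yb,b+.095*yb],(255,0,255)); L([b,h],(0,255,0))
    th=np.linspace(0,6.3,60); 
    L([A+.0075*w+.029*(np.cos(i)*u+np.sin(i)*yb) for i in th],(255,128,0))
    an=.7-sel; dr=np.cos(an)*u+np.sin(an)*yb
    L([A+.0395*w-.029*dr,A+.0395*w+.029*dr],(255,255,0))
    an=.7-1.3; dr=np.cos(an)*u+np.sin(an)*yb
    L([A+.038*dr,A+.05*dr],(0,128,255))
    W0=WIN; L([W0+[i*.01,0,j*.01] for i,j in((1,1),(1,-1),(-1,-1),(-1,1),(1,1))],(0,255,255))
    L([W0+[-.023,0,.022],W0+[.023,0,.022]],(0,255,255))
    cv2.imwrite(out,im)
E
python3 - <<'E'
from ov import *
p=[0.58392752,0.10157634,-0.27441074]
overlay(load("scene0"),p,(285,190,150,170),"pics/s1.png"); overlay(load("top0"),p,(270,135,150,150),"pics/t1.png")
E
```

```text
(no output)
```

View pics/s1.png

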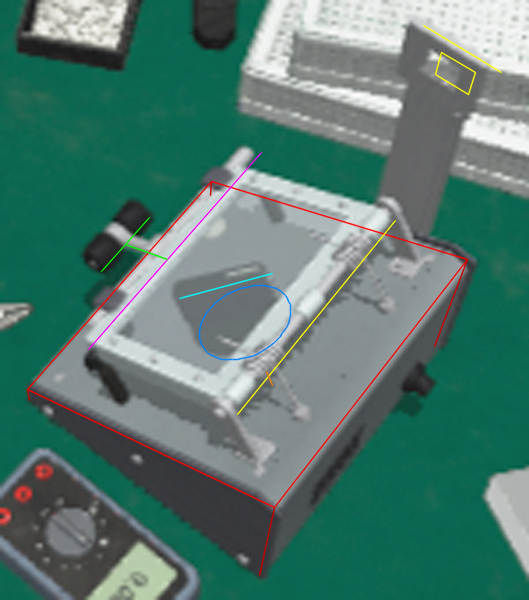

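View pics/t1.png

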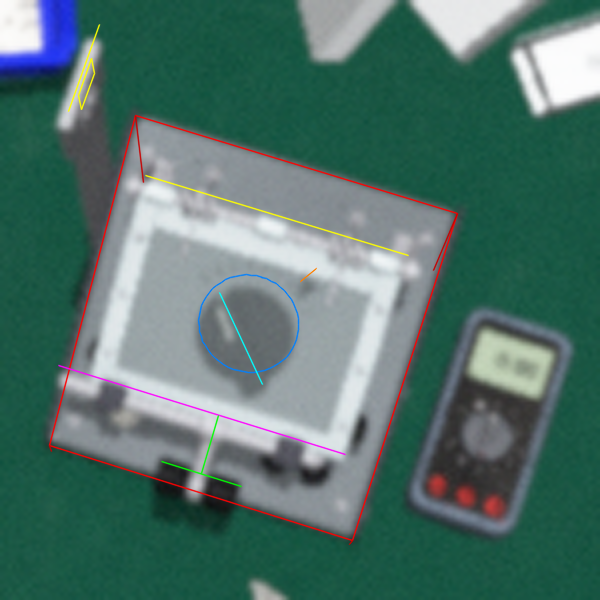

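```bash
cat > fit2.py <<'E'
from fit import *
obs2=[(T,handle(0),tp(197,482),1),(S,handle(0),sp(118,237),1),(S,WIN,sp(436,68),1),
(T,HG,tp(272,226),1),(S,HG,sp(313,303),1),(T,A+.0075*w,tp(246,334),.7)]
def g(p,full=False):
    R=Rz(p[2]);t=np.array([p[0],p[1],0])
    xb,xf,zo=p[3:6]
    r=[(proj(d,R@np.array(m)+t)[0]-o)*k for d,m,o,k in obs2]
    for d,m,o in obs:
        m=np.array(m)
        if m[2] in(.123,.019):
            x=xb if m[0]>0 else xf
            mm=np.array([x,m[1],.075+.57735*x+zo]); r.append(proj(d,R@mm+t)[0]-o)
    return np.array(r) if full else np.append(np.ravel(r),zo*300)
r=least_squares(g,[.58,.1,-.27,.083,-.097,0],loss="soft_l1")
print(r.x,np.round(g(r.x,1),1).tolist())
R=Rz(r.x[2]);t=np.array([r.x[0],r.x[1],0])
for n,P in(("handle",handle(0)),("open",handle(2.0944)),("win",WIN),("sel",A+.0315*w)): print(n,np.round(R@P+t,4))
from ov import *
overlay(S,r.x[:3],(285,190,150,170),"pics/s2.png"); overlay(T,r.x[:3],(270,135,150,150),"pics/t2.png")
E
python3 fit2.py
```

```text
[ 0.58392752  0.10157634 -0.27441074] [[-0.7, 0.1], [-0.7, -0.7], [-0.3, 1.8], [-0.8, 0.9], [0.9, -2.7], [-0.9, -0.4], [-2.3, -0.9], [-1.0, 1.0], [2.1, 2.0], [5.0, 1.4]]
handle [0.4934 0.1271 0.0738]
open [0.6243 0.0902 0.3093]
win [0.6517 0.1874 0.2723]
sel [0.5688 0.1058 0.1023]
[0.48608497 0.12883977 0.08095823]
[0.48862506 0.12673258 0.08020019] [0.4931685  0.14296907 0.08151698] [0.48344483 0.11089424 0.08327961]
[ 0.5776465   0.103302   -0.28104716  0.09150579 -0.08751987 -0.0021011 ] [[-0.2, 0.4], [-0.1, 0.2], [2.4, -0.2], [0.2, 0.0], [-1.3, 1.3], [-0.2, 0.0], [-0.1, -0.7], [-0.1, -2.0], [-0.1, 0.2], [-0.7, -0.3], [-0.5, -0.2], [-1.2, -0.6], [-0.2, 0.8]]
handle [0.4873 0.1294 0.0738]
open [0.618  0.0917 0.3093]
win [0.646  0.1887 0.2723]
sel [0.5625 0.1077 0.1023]
```

View pics/s2.png

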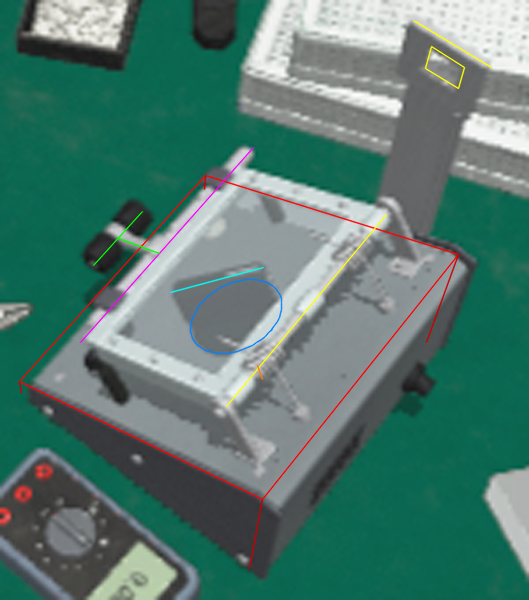

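View pics/t2.png

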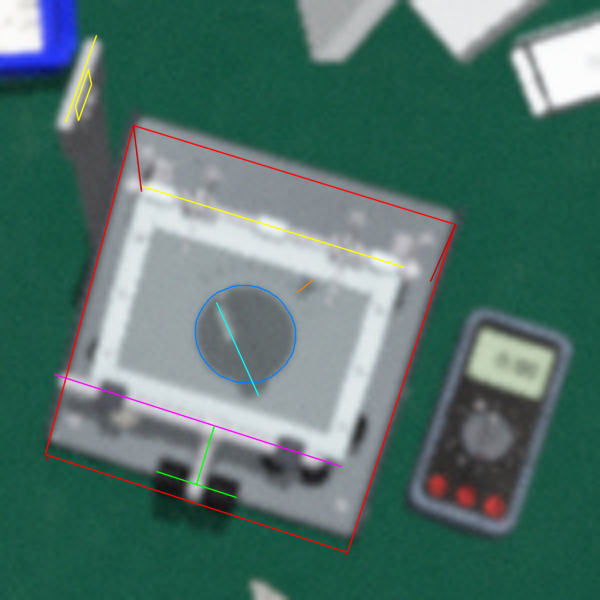

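```bash
cat >> h.py <<'E'
P0=np.array([0.5776,0.1033,-0.281])
BR_=Rz(P0[2]); BT=np.array([P0[0],P0[1],0])
def W(p): return BR_@np.asarray(p)+BT
from scipy.spatial.transform import Rotation as Ro
def quat(zt,yt):  # box-frame tool z, y -> world quat wxyz
    z=BR_@zt; y=BR_@yt; q=Ro.from_matrix(np.c_[np.cross(y,z),y,z]).as_quat(); return [q[3],q[0],q[1],q[2]]
def tcp(g,zt): return W(np.asarray(g)+.011*np.asarray(zt)) # grasp point (box) -> TCP world
E
python3 - <<'E'
from bench import *
from h import *
D=np.array([0,0,-1.])
for s in(1,-1):
    q=quat(D,s*yb)
    for g in(0,.7,1.4,2.1): 
        j=inverse_kinematics(tcp(handle(g,.0),D),q); print(s,g,None if j is None else np.round(j,2))
    for sel in(0,1.3):
        a=.7-sel; yt=-np.sin(a)*u+np.cos(a)*yb
        for dd in(.0,.1):
            j=inverse_kinematics(tcp(A+(.035+dd)*w,-w),quat(-w,s*yt)); print("knob",s,sel,dd,None if j is None else np.round(j,2))
E
```

```text
1 0 [ 0.19 -0.14  1.75 -0.    1.53 -1.1 ]
1 0.7 [ 0.21 -0.22  1.63 -0.    1.72 -1.08]
1 1.4 [ 0.16 -0.08  1.34 -0.    1.87 -1.13]
1 2.1 [ 0.09  0.19  1.   -0.    1.95 -1.2 ]
knob 1 0 0.0 [ 0.29 -0.34  1.95 -0.31  1.1  -1.62]
knob 1 0 0.1 [ 0.36 -0.49  1.91 -0.31  1.31 -1.62]
knob 1 1.3 0.0 [ 0.29 -0.34  1.95 -0.31  1.1  -0.32]
knob 1 1.3 0.1 [ 0.36 -0.49  1.91 -0.31  1.31 -0.32]
-1 0 [ 0.19 -0.14  1.75 -0.    1.53  2.04]
-1 0.7 [ 0.21 -0.22  1.63 -0.    1.72  2.06]
-1 1.4 [ 0.16 -0.08  1.34 -0.    1.87  2.01]
-1 2.1 [ 0.09  0.19  1.   -0.    1.95  1.94]
knob -1 0 0.0 [ 0.29 -0.34  1.95 -0.31  1.1   1.52]
knob -1 0 0.1 [ 0.36 -0.49  1.91 -0.31  1.31  1.52]
knob -1 1.3 0.0 None
knob -1 1.3 0.1 None
```

Run:
```python
from bench import *
from h import *
D=np.array([0,0,-1.]);q=quat(D,yb)
move_to(tcp(handle(0)+[-.02,0,.17],D),q)
move_l(tcp(handle(0)+[0,0,.05],D),.15)
d=get_image("scene"); cv2.imwrite("pics/a.png",cv2.resize(d["frame"][170:350,270:470],None,fx=3.3,fy=3.3,interpolation=cv2.INTER_CUBIC))
d=get_image("top"); cv2.imwrite("pics/b.png",cv2.resize(d["frame"][150:300,230:430],None,fx=4,fy=4,interpolation=cv2.INTER_CUBIC))
s=state();print(s["time"],s["ee_pos"],s["ft_force"])
```

```text
3.7167 [0.48792591 0.12952341 0.11437059] [-0.3747201   1.09153068  0.99587055]
```

View pics/a.png

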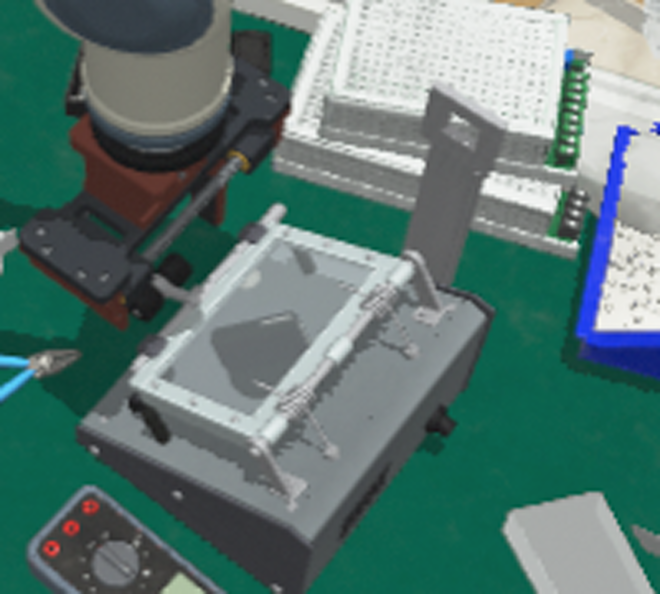

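View pics/b.png

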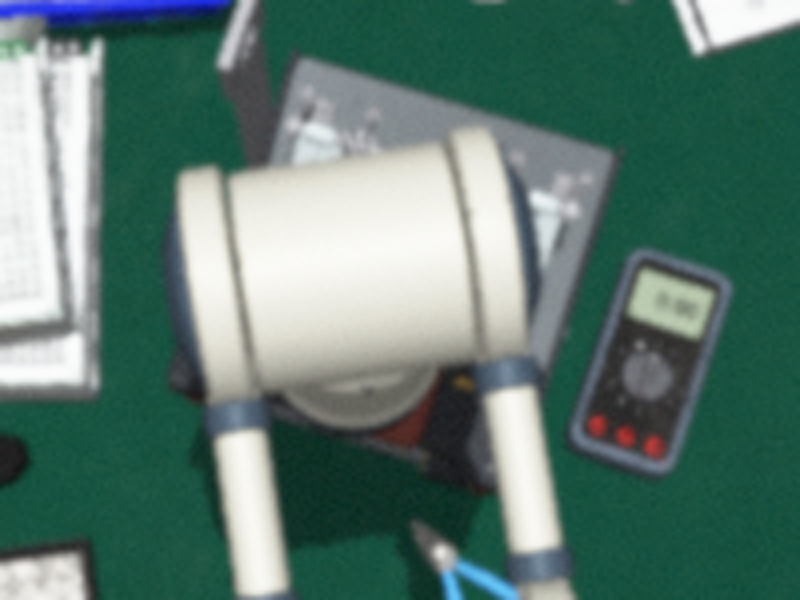

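The gripper straddles the handle: near finger at about (120,320), far finger at about (215,200), handle between them at (145,295)–(178,268). The keeper and the neighbouring items are clear. I'll descend and close.

Run:
```python
from bench import *
from h import *
D=np.array([0,0,-1.])
f0=state()["ft_force"]
move_l(tcp(handle(0),D),.08); print(state()["ft_force"]-f0)
close(); s=state(); print(s["time"],s["finger_gap"],s["ft_force"]-f0,s["ee_pos"]-tcp(handle(0),D))
d=get_image("scene"); cv2.imwrite("pics/a2.png",cv2.resize(d["frame"][170:350,270:470],None,fx=3.3,fy=3.3,interpolation=cv2.INTER_CUBIC))
```

```text
[ 0.25932634 -0.50224692 -0.46152178]
5.1917 0.04768275953801989 [-0.25088007  2.19646438 -1.90715849] [1.32888979e-04 4.20493100e-04 9.98704246e-05]
```

View pics/a2.png

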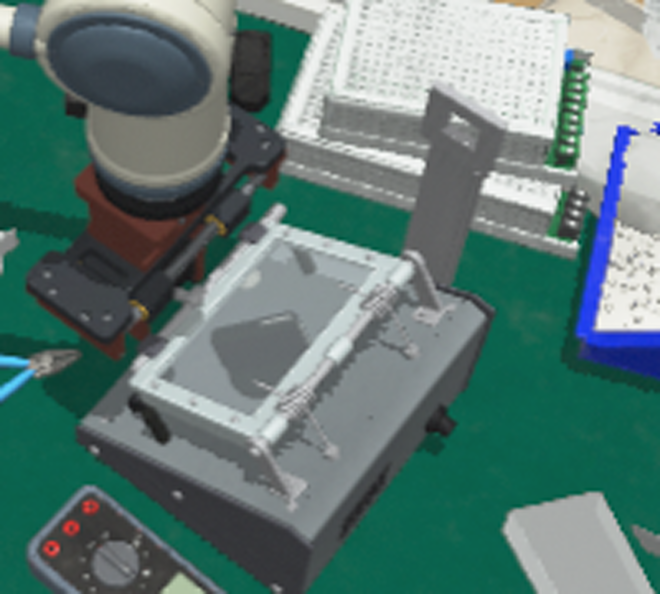

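The gap is 47.7 mm, which matches the 48 mm grip, so it is held. I'll lift along the arc and watch the forces.

```bash
cat > arc.py <<'E'
from bench import *
from h import *
D=np.array([0,0,-1.])
F0=np.array([-.37,.7,.5])
def rep(g,off=np.zeros(3)):
    s=state(); f=BR_.T@(s["ft_force"]-F0); e=-np.cos(g)*u+np.sin(g)*w; tn=np.sin(g)*u+np.cos(g)*w
    print(round(s["time"],2),"q",round(g,2),"Frad %.1f Ftan %.1f Fy %.1f"%(f@e,f@tn,f[1]),"gap",round(s["finger_gap"],4)); return f
def go(g,s=0,v=.12): move_l(tcp(handle(g,s),D),v)
E
python3 - <<'E'
from arc import *
for g in np.linspace(.15,.75,5):
    go(g); f=rep(g)
    if np.linalg.norm(f)>30: break
E
```

```text
5.59 q 0.15 Frad -0.5 Ftan -4.3 Fy 3.5 gap 0.0474
5.94 q 0.3 Frad -0.6 Ftan -4.2 Fy 5.0 gap 0.048
6.29 q 0.45 Frad -0.7 Ftan -5.2 Fy 6.3 gap 0.0479
6.64 q 0.6 Frad -0.0 Ftan -6.0 Fy 5.3 gap 0.0481
6.99 q 0.75 Frad 1.6 Ftan -5.3 Fy 5.0 gap 0.0482
```

Run:
```python
from arc import *
for g in np.r_[np.linspace(.92,1.95,7),2.03,2.09]:
    go(g,.0015); f=rep(g)
    if np.linalg.norm(f)>30: break
d=get_image("scene"); cv2.imwrite("pics/a3.png",cv2.resize(d["frame"][130:350,250:470],None,fx=2.7,fy=2.7,interpolation=cv2.INTER_CUBIC))
np.savez("s3.npz",**{k:np.array(v) for k,v in d.items()})
```

```text
7.37 q 0.92 Frad 3.9 Ftan -5.5 Fy -0.1 gap 0.0478
7.74 q 1.09 Frad 6.3 Ftan -6.0 Fy -1.3 gap 0.0481
8.12 q 1.26 Frad 6.2 Ftan -6.3 Fy -0.8 gap 0.0481
8.49 q 1.44 Frad 7.4 Ftan -5.7 Fy -1.4 gap 0.0477
8.87 q 1.61 Frad 6.9 Ftan -5.6 Fy -0.8 gap 0.0478
9.24 q 1.78 Frad 5.7 Ftan -6.0 Fy -0.7 gap 0.0475
9.62 q 1.95 Frad 5.3 Ftan -6.0 Fy -0.3 gap 0.0477
9.88 q 2.03 Frad 5.0 Ftan -6.0 Fy -0.9 gap 0.0479
10.12 q 2.09 Frad 3.6 Ftan -5.9 Fy -0.3 gap 0.0477
```

View pics/a3.png

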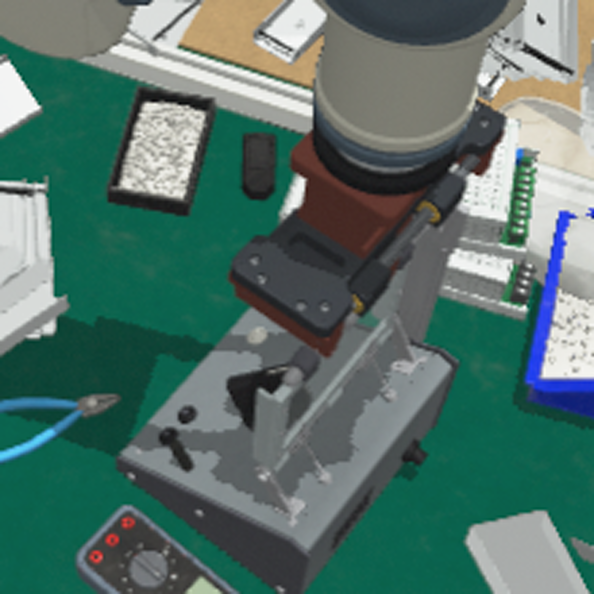

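The guard stands near vertical, with its edge at about (275,420). I'll find the end stop by feel so I know the true angle.

Run:
```python
from arc import *
for g in np.arange(2.10,2.20,.01):
    go(g,.0015,.03); hold(.05); f=rep(g)
    if f@(np.sin(g)*u+np.cos(g)*w)<-13: break
```

```text
10.47 q 2.1 Frad 3.9 Ftan -6.0 Fy -1.3 gap 0.0477
10.78 q 2.11 Frad 4.4 Ftan -5.3 Fy -0.3 gap 0.0481
11.07 q 2.12 Frad 3.5 Ftan -5.4 Fy -0.7 gap 0.0476
11.38 q 2.13 Frad 3.7 Ftan -8.6 Fy -1.4 gap 0.0478
11.68 q 2.14 Frad 4.0 Ftan -13.9 Fy -1.4 gap 0.0476
```

Run:
```python
from arc import *
go(2.097,.0015,.05); rep(2.097)
for s in list(np.arange(.004,.0221,.003))+list(np.arange(.023,.0301,.001)):
    go(2.097,s,.06); hold(.03); print(round(s,4),end=" "); f=rep(2.097)
    if f[1]<-12 or np.linalg.norm(f)>25: break
```

```text
11.96 q 2.1 Frad 4.3 Ftan -4.9 Fy -1.5 gap 0.0478
0.004 12.24 q 2.1 Frad 3.8 Ftan -5.6 Fy -0.8 gap 0.0478
0.007 12.53 q 2.1 Frad 3.8 Ftan -5.8 Fy -0.7 gap 0.0477
0.01 12.81 q 2.1 Frad 4.0 Ftan -6.2 Fy 0.1 gap 0.0478
0.013 13.09 q 2.1 Frad 4.6 Ftan -6.0 Fy -1.6 gap 0.0476
0.016 13.38 q 2.1 Frad 4.2 Ftan -5.7 Fy -0.2 gap 0.0475
0.019 13.66 q 2.1 Frad 3.9 Ftan -5.1 Fy -0.2 gap 0.048
0.022 13.94 q 2.1 Frad 3.6 Ftan -4.4 Fy 0.2 gap 0.0478
0.023 14.22 q 2.1 Frad 4.0 Ftan -6.1 Fy -0.7 gap 0.048
0.024 14.51 q 2.1 Frad 4.0 Ftan -6.3 Fy -0.8 gap 0.0479
0.025 14.79 q 2.1 Frad 3.8 Ftan -6.1 Fy -1.8 gap 0.0473
0.026 15.07 q 2.1 Frad 3.3 Ftan -5.1 Fy -3.8 gap 0.0479
0.027 15.36 q 2.1 Frad 3.9 Ftan -5.6 Fy -5.7 gap 0.048
0.028 15.64 q 2.1 Frad 4.3 Ftan -5.6 Fy -10.4 gap 0.0477
0.029 15.93 q 2.1 Frad 4.8 Ftan -4.7 Fy -12.3 gap 0.048
```

The bolt met its end stop at about 25 mm of commanded slide. I'll ease the guard back to test that the bolt holds, then release.

Run:
```python
from arc import *
go(2.097,.0258,.05)
for g in(2.08,2.06,2.05): go(g,.0258,.05); hold(.05); rep(g)
gripper_open(); hold(.1); rep(2.05)
s=state()
move_l(s["ee_pos"]+[0,0,.09],.2)
p=state()["ee_pos"]; 
move_to(tcp(A+.21*w+.0*u,-w), quat(-w,-np.sin(.7)*u+np.cos(.7)*yb))
d=get_image("scene"); cv2.imwrite("pics/a4.png",cv2.resize(d["frame"][130:350,250:470],None,fx=2.7,fy=2.7,interpolation=cv2.INTER_CUBIC))
d=get_image("top"); cv2.imwrite("pics/b4.png",cv2.resize(d["frame"][130:280,230:430],None,fx=4,fy=4,interpolation=cv2.INTER_CUBIC))
print(state()["time"],state()["ft_force"])
```

```text
16.48 q 2.08 Frad 4.8 Ftan -5.9 Fy -2.4 gap 0.0477
16.77 q 2.06 Frad 3.6 Ftan -6.1 Fy -2.8 gap 0.0477
17.07 q 2.05 Frad 3.4 Ftan -4.1 Fy -3.9 gap 0.0477
17.96 q 2.05 Frad 0.0 Ftan 0.7 Fy 0.3 gap 0.088
19.7333 [-0.24592321 -0.40093093 -0.30535958]
```

View pics/a4.png

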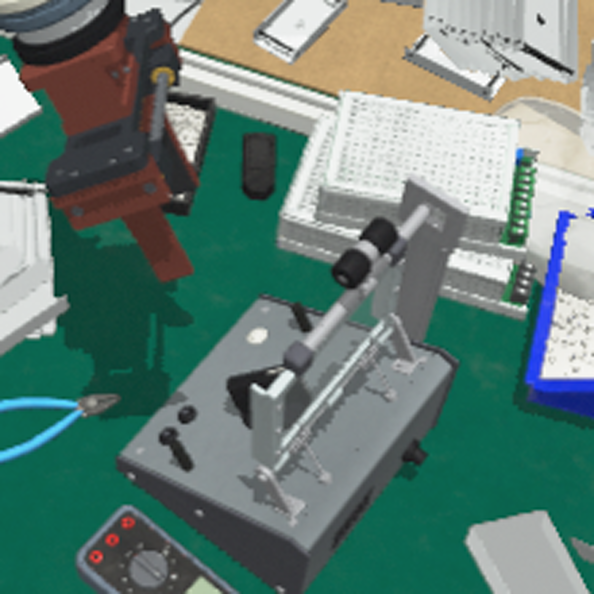

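View pics/b4.png

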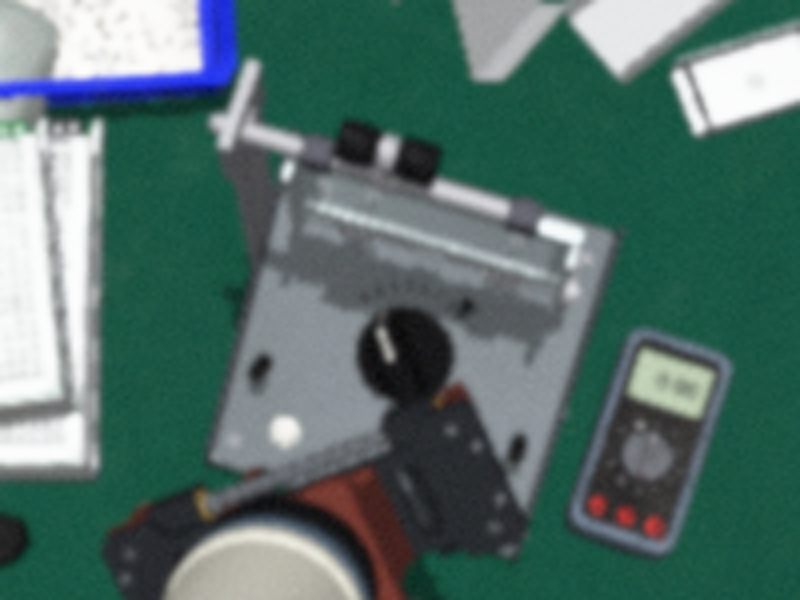

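The guard stands open with the bolt through the keeper (top crop (215,122)) and the handle free. The knob is now uncovered: skirt at (405,352), pointer at about (385,343). I'll check the knob model against this picture before gripping.

Run:
```python
from bench import *
from ov import *
for n,c in(("top",(290,165,80,60)),("scene",(285,230,120,100))):
    d=get_image(n); overlay(d,P0,c,f"pics/{n}5.png",q=2.06,s=.024); cv2.imwrite(f"pics/{n}5r.png",cv2.resize(d["frame"][c[1]:c[1]+c[3],c[0]:c[0]+c[2]],None,fx=5,fy=5,interpolation=cv2.INTER_CUBIC))
```

```text
(no output)
```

View pics/top5.png

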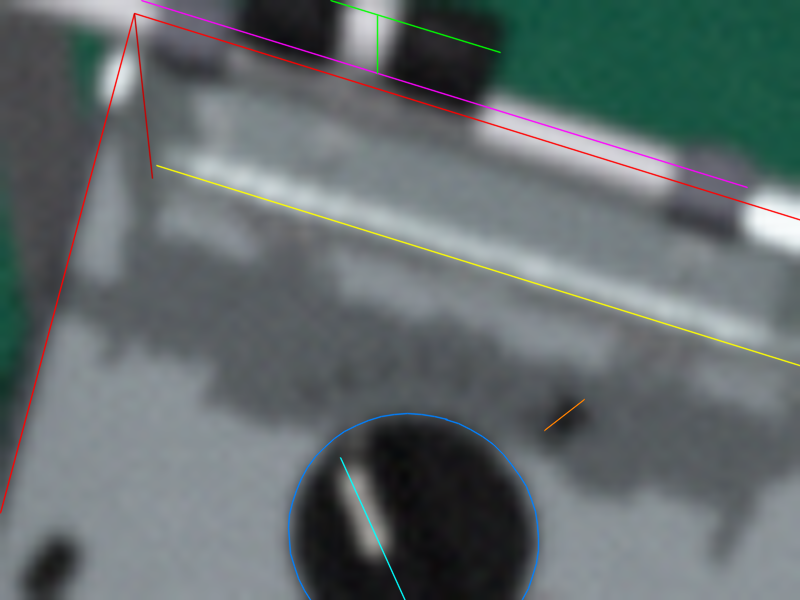

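View pics/scene5.png

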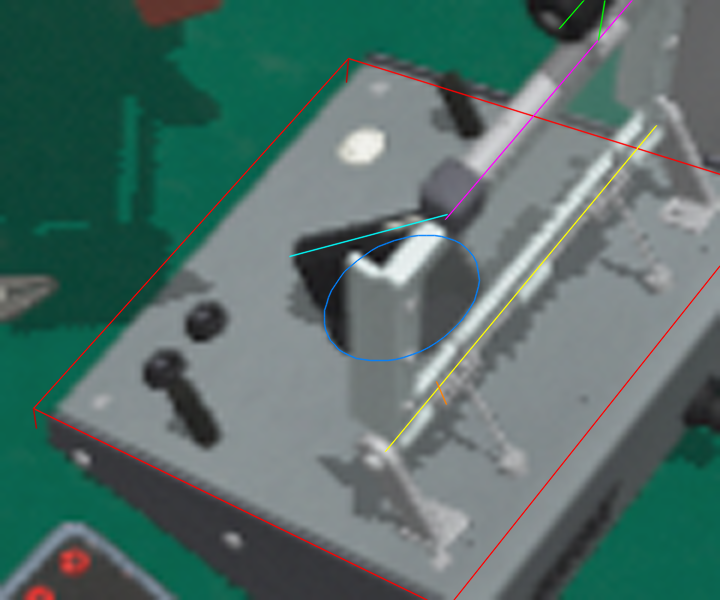

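```bash
cat > ptr.py <<'E'
from h import *
def plane(d,px,h):
    # intersect ray with plane at height h over panel; return (u,y) box coords
    o=unproj(d,*px,z=0.); r=unproj(d,*px,z=1.)-o
    o=BR_.T@(o-BT)-A; r=BR_.T@r
    t=(h-o@w)/(r@w); X=o+t*r; return X@u,X[1]
def pointer(d,h=.0395,show=True):
    g=d["frame"].min(2).astype(float)
    # rectify panel plane at height h, 0.5mm grid
    n=161; gu,gy=np.meshgrid(np.linspace(.04,-.04,n),np.linspace(.04,-.04,n),indexing="ij")
    P=A+h*w+gu[...,None]*u+gy[...,None]*yb
    pp=proj(d,(P.reshape(-1,3)@BR_.T)+BT).astype(np.float32).reshape(n,n,2)
    im=cv2.remap(d["frame"],pp[...,0],pp[...,1],cv2.INTER_CUBIC)
    return im,gu,gy
E
python3 - <<'E'
from bench import *
from ptr import *
d=get_image("top")
im,gu,gy=pointer(d)
g=im.min(2).astype(float); m=(np.hypot(gu,gy)<.026)&(g>110)
wt=(g-80)*m; X=np.c_[gu[m],gy[m]]; ww=wt[m]; c=(X*ww[:,None]).sum(0)/ww.sum()
ev,V=np.linalg.eigh(((X-c)*ww[:,None]).T@(X-c)); v=V[:,1]; v*=np.sign(v@c)
print("centroid mm",c*1e3,"dir",np.arctan2(v[1],v[0]),"from centre",np.arctan2(c[1],c[0]),"n",m.sum())
cv2.imwrite("pics/rect6.png",cv2.resize(im,(560,560),interpolation=cv2.INTER_CUBIC))
E
```

```text
centroid mm [-6.73650975 12.18344632] dir -3.119552466160494 from centre 2.0758810425253795 n 926
```

View pics/rect6.png

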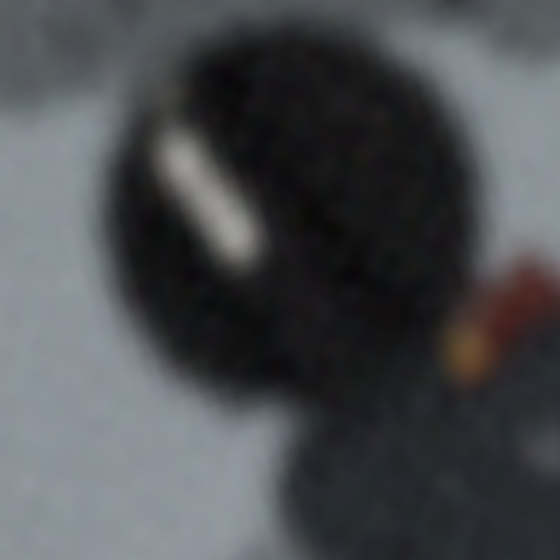

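```bash
cat >> h.py <<'E'
def kn(a,h,dy=.0015): # pointer angle a, grasp height over panel
    yt=-np.sin(a)*u+np.cos(a)*yb
    return tcp(A+h*w+dy*yb,-w),quat(-w,yt)
E
python3 - <<'E'
from bench import *
from h import *
a=.53
p,q=kn(a,.16); move_l(p,.2,q)
p,q=kn(a,.075); move_l(p,.15,q)
f0=state()["ft_force"]
p,q=kn(a,.034); move_l(p,.08,q); print(BR_.T@(state()["ft_force"]-f0))
d=get_image("scene"); cv2.imwrite("pics/a7.png",cv2.resize(d["frame"][150:330,250:450],None,fx=3.3,fy=3.3,interpolation=cv2.INTER_CUBIC))
print(state()["time"])
E
```

```text
[ 0.1594107  -0.44031272  0.07184113]
21.7083
```

View pics/a7.png

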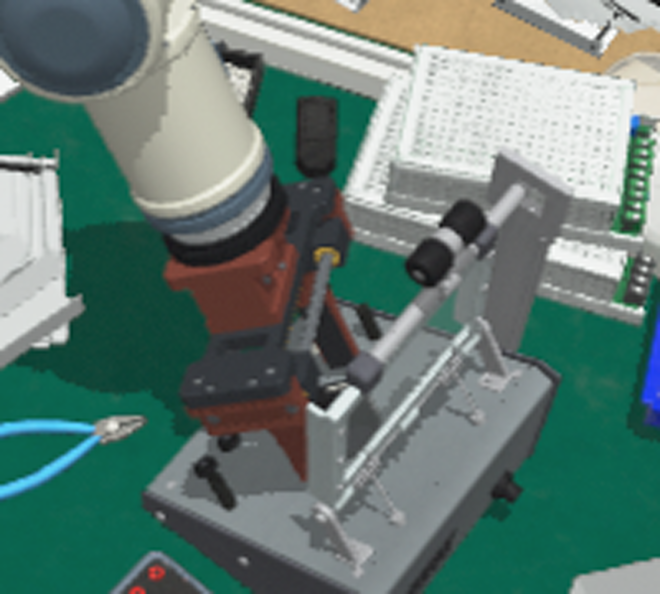

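The fingers straddle the knob bar with no contact force, and the guard is clear. I'll close and turn clockwise in steps.

Run:
```python
from bench import *
from h import *
f0=state()["ft_force"];m0=state()["moment"]
close(); s=state(); print(s["time"],s["finger_gap"],BR_.T@(s["ft_force"]-f0))
j=np.array(s["joint_pos"])
p,q=kn(.53,.034); q0=np.array(inverse_kinematics(p,q)); print(np.round(j-q0,3))
for a in np.linspace(.53,-.6,6)[1:]:
    p,q=kn(a,.034); jj=np.array(inverse_kinematics(p,q)); movej(jj)
    s=state(); f=BR_.T@(s["ft_force"]-f0); print(round(s["time"],2),"a %.2f"%a,np.round(f,1),"gap",s["finger_gap"],np.round(jj,2))
    if np.linalg.norm(f)>30: break
hold(.1)
```

```text
22.825 0.01524763071628879 [ 0.16575801 -1.83619361 -0.02566406]
[-0. -0.  0. -0.  0. -0.]
23.16 a 0.30 [-0.2 -3.4  0.7] gap 0.014689080541672747 [ 0.29 -0.34  1.95 -0.31  1.1  -1.23]
23.49 a 0.08 [-0.3 -5.2  1.5] gap 0.014481294872932487 [ 0.29 -0.34  1.95 -0.31  1.1  -1.  ]
23.82 a -0.15 [-1.5 -6.   1.9] gap 0.014915553392146874 [ 0.29 -0.34  1.95 -0.31  1.1  -0.77]
24.16 a -0.37 [-1.1 -6.3  2. ] gap 0.015057416534628948 [ 0.29 -0.34  1.95 -0.31  1.1  -0.55]
24.49 a -0.60 [-2.8 -6.7  3.2] gap 0.014910710500720084 [ 0.29 -0.34  1.95 -0.31  1.1  -0.32]
```

Gripped at 15 mm and turned smoothly. I'll release, back out along the knob's axis and check.

Run:
```python
from bench import *
from ptr import *
gripper_open(); hold(.1)
for h in(.075,.16,.25):
    p,q=kn(-.6,h); move_l(p,.12 if h<.1 else .2,q)
j=np.array(state()["joint_pos"]); j[0]-=.9; movej(j)
d=get_image("top"); im,gu,gy=pointer(d,.0395)
cv2.imwrite("pics/top8.png",cv2.resize(d["frame"][165:245,285:385],None,fx=7,fy=7,interpolation=cv2.INTER_CUBIC))
np.savez("t8.npz",**{k:np.array(v) for k,v in d.items()})
d2=get_image("scene"); cv2.imwrite("pics/a8.png",d2["frame"])
print(state()["time"])
```

```text
29.1917
```

View pics/top8.png

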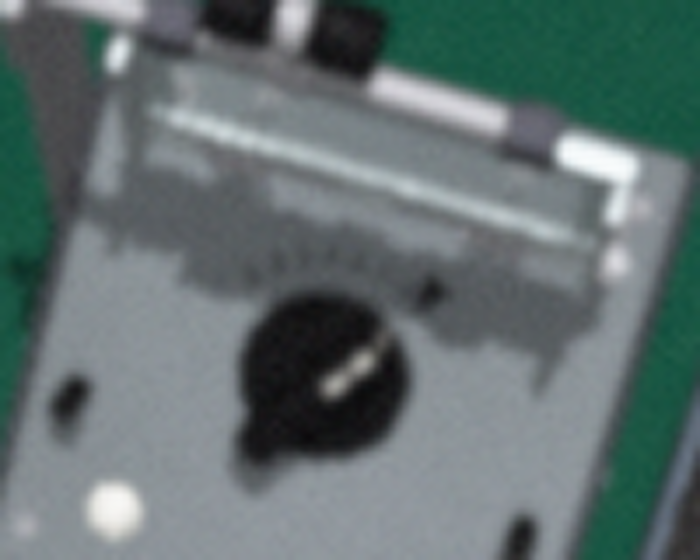

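View pics/a8.png

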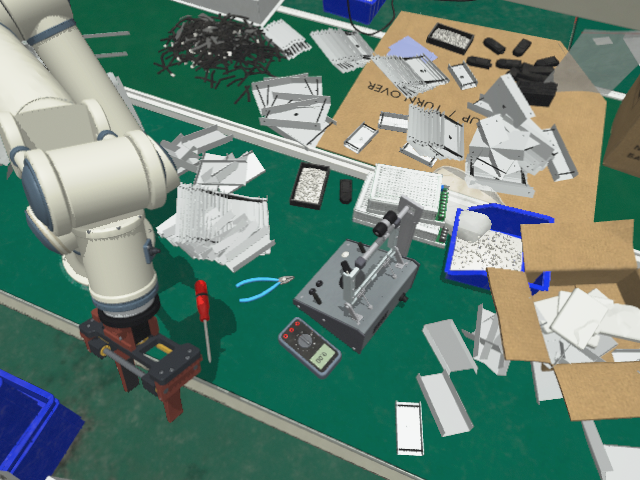

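The pointer line (top crop (325,390)→(390,335)) now faces the triangle at (433,292), and everything round the box is where it was. I'll quantify the pointer angle.

Run:
```python
from ptr import *
d=load("t8")
im,gu,gy=pointer(d,.0395)
g=im.min(2).astype(float); n=g.shape[0]
m=((np.hypot(gu,gy)<.034)&(g>85)).astype(np.uint8)
k,lab,st,ce=cv2.connectedComponentsWithStats(m)
for i in range(1,k):
    if st[i,4]<40: continue
    s=lab==i; X=np.c_[gu[s],gy[s]]; ww=g[s]-70; c=(X*ww[:,None]).sum(0)/ww.sum()
    ev,V=np.linalg.eigh(((X-c)*ww[:,None]).T@(X-c)); v=V[:,1]; v=v*np.sign(v[0])
    print(st[i,4],"c",c*1e3,"dir",np.arctan2(v[1],v[0]),"elong",ev[1]/ev[0])
# mark
n=241; gu,gy=np.meshgrid(np.linspace(.06,-.06,n),np.linspace(.06,-.06,n),indexing="ij")
P=A+gu[...,None]*u+gy[...,None]*yb
pp=proj(d,(P.reshape(-1,3)@BR_.T)+BT).astype(np.float32).reshape(n,n,2)
im0=cv2.remap(d["frame"],pp[...,0],pp[...,1],cv2.INTER_CUBIC); g0=im0.max(2).astype(float)
r=np.hypot(gu,gy);an=np.arctan2(gy,gu)
s=(r>.037)&(r<.052)&(np.abs(an+.6)<.25)&(g0<65); X=np.c_[gu[s],gy[s]]; c=X.mean(0); print("mark mm",c*1e3,"r",np.hypot(*c),"ang",np.arctan2(c[1],c[0]),s.sum())
s=(r<.031)&(g0<60)&(gu>-.02); print("skirt c",np.r_[gu[s].mean(),gy[s].mean()]*1e3)
a=cv2.resize(im0,(560,560),interpolation=cv2.INTER_CUBIC);b=cv2.resize(im,(240,240)); a[:240,:240]=b; cv2.imwrite("pics/r9.png",a)
```

```text
4429 c [-13.49584144   0.16845614] dir 1.3306668131629087 elong 3.674336604794852
485 c [12.82297828 -9.30018134] dir -0.5757764108686625 elong 14.063426288510778
mark mm [ 35.35125448 -25.29749104] r 0.04347038355271161 ang -0.6211217097410828 279
skirt c [0.70452365 1.89705278]
```

View pics/r9.png

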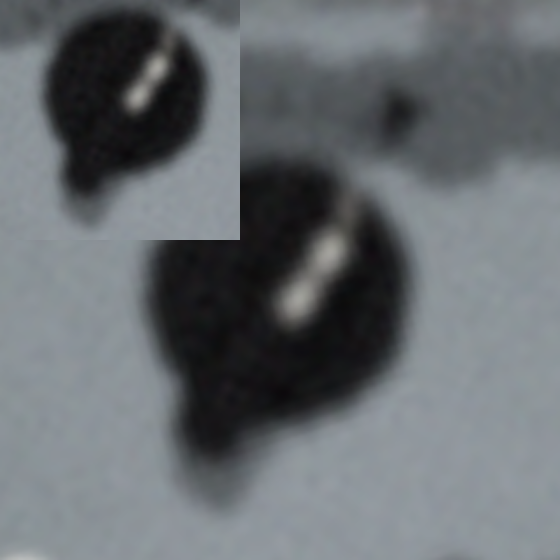

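Run:
```python
from ptr import *
d=load("top0"); d8=load("t8")
def rect(d,us,ys,h=0):
    gu,gy=np.meshgrid(us,ys,indexing="ij"); P=A+h*w+gu[...,None]*u+gy[...,None]*yb
    pp=proj(d,(P.reshape(-1,3)@BR_.T)+BT).astype(np.float32).reshape(*gu.shape,2)
    return cv2.remap(d["frame"],pp[...,0],pp[...,1],cv2.INTER_CUBIC).astype(float)
for nm,dd in(("t0",d),("t8",d8)):
  for y0 in(.095,-.095):
    ys=np.linspace(y0-.012,y0+.012,97); us=np.linspace(-.085,.085,120)
    im=rect(dd,us,ys)[...,2]; gr=np.abs(np.gradient(cv2.GaussianBlur(im,(9,9),0),axis=1))
    e=ys[gr.argmax(1)]; ok=np.ones(len(e),bool)
    for _ in range(8):
        p=np.polyfit(us[ok],e[ok],1); r=e-np.polyval(p,us); ok=np.abs(r)<max(.0015,2*np.median(np.abs(r)) if _<3 else .0015)
    print(nm,"side",y0,"slope",p[0],"at",p[1]*1e3,ok.sum())
  for u0 in(-.1035,.104):
    us=np.linspace(u0-.012,u0+.012,97); ys=np.linspace(-.085,.085,120) 
    im=rect(dd,us,ys)[...,2].T; gr=np.abs(np.gradient(cv2.GaussianBlur(im,(9,9),0),axis=1)); e=us[gr.argmax(1)]; ok=np.ones(len(e),bool)
    for _ in range(8):
        p=np.polyfit(ys[ok],e[ok],1); r=e-np.polyval(p,ys); ok=np.abs(r)<max(.0015,2*np.median(np.abs(r)) if _<3 else .0015)
    print(nm,"end",u0,"slope",-p[0],"at",p[1]*1e3,ok.sum())
```

```text
t0 side 0.095 slope -0.0032956670449279246 at 94.20625271527102 99
t0 side -0.095 slope 0.00381405624392897 at -93.66968304830047 113
t0 end -0.1035 slope 0.002696671685463916 at -102.8412723357706 87
t0 end 0.104 slope 0.0035288040836172077 at 102.9729166666667 120
t8 side 0.095 slope 5.1700924881519505e-05 at 94.09150820142291 96
t8 side -0.095 slope 0.0003592062738706752 at -93.67433354177598 107
t8 end -0.1035 slope 0.0025595527467183847 at -102.67500000000004 120
t8 end 0.104 slope 0.050364143485928776 at 99.83936239503319 33
```

Yaw is confirmed to about 0.003 rad from the panel edges. The pointer is therefore at −0.60 as commanded, and the picture gives −0.58. I'll hand in.

Run:
```python
from bench import *
s=state(); print(s["time"],s["ft_force"]); job_done()
```

```text
29.1917 [0.44291353 0.46841734 0.23220887]
the job is handed in; nothing more can be done
```

The guard is bolted open and the selector pointer is at the triangular mark. I handed the job in at 29.2 s of the 51 s allowed.

- **Guard:** I gripped the T-handle by its ends and lifted it along its arc. Force rose at a commanded angle of 2.13, as expected for the 2.12 end stop. I then backed off to about 2.10 to line the bolt up with the keeper window.
- **Bolt:** I slid it left until it met its own end stop at about 25 mm of commanded travel. Easing the guard back to 2.05 before letting go did not shift the load clearly onto the bolt. After release, the pictures show the guard still up and the bolt through the keeper window.
- **Knob:** I gripped the bar at a 15 mm gap and turned it clockwise to a pointer angle of −0.60, which is the mark. I then backed off along its axis and swung the arm clear.

**Last checks:**
- **Pointer:** The camera reads its direction as −0.58 against the −0.60 commanded, and the mark's own position as −0.62. I put these differences down to pixel noise. The box's yaw agrees with its panel edges to about 0.003 rad.
- **Box outline:** My first fit, using assumed panel corners, disagreed with the handle and keeper by 5–10 mm. I refitted on the working features, and the end stops and grips then agreed to about 1.5 mm.
- **Surroundings:** By eye, the multimeter, cutters and tray are where they were. The largest force read on the moves was about 15 N, and the robot is touching nothing.

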